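Tip an antenna mast upright and slide it to its test square

ROBOT

A 7-joint arm with a two-finger parallel gripper is mounted at the origin on a cart in front of the work surface, level with it; the furniture and walls round the work are solid. World frame = base frame: x ahead of the robot, y to its left, z up, the work surface at z = 0. Lengths are in m, angles in rad, forces in N, time in s.
With the tool pointing down it reaches from about 0.4 to 0.85 m from the base axis. Payload 10.4 kg.
Tool frame: the origin (TCP) lies midway between the tips of the shut fingers; the grasp point (between the pads) lies ctrl.grasp_offset behind it (ctrl.grasp_offset is the distance from the TCP to the grasp point, in m); z points along the fingers, y is the line along which they close (so a half turn about z gives the same grasp; the last joint's range is limited). The gripper opens to 85 mm and grips with 20 to 120 N. Pads are 22 mm wide; open, the fingers measure 114 mm over their backs; the gripper's body (76 mm by 85 mm) begins 54 mm behind the grasp point. The pads swing forward as they close: fully open they stand 13 mm farther back than shut.
Start: joints at [1.309, 0.332, -0.065, 1.46, 0.022, 1.35, -0.088], TCP at [0.148, -0.607, 0.193] pointing down, gripper open.
Joint ranges: [-2.6, 2.6], [-0.5, 2.12], [-1.47, 1.34], [0.16, 2.42], [-1.27, 4.41], [0.06, 2.06], [-2.6, 2.6]. Speed limits (rad/s): [2.22, 2.22, 2.79, 2.79, 3.14, 3.14, 3.14].

INTERFACE

Orientations are given as a unit quaternion [x, y, z, w].
In Python, from workcell import ctrl gives the robot as it stands.
- The arm moves only by the tool drive_tool, never from a script. Its argument "series" is a list that holds one entry, the list of rows, each a list of 7 numbers: the opening, from 0 (shut) to 1 (fully open), then the shift along the tool's x, y, z scaled (see below), then the turn, a rotation vector about the tool's x, y, z scaled (see below). A call has 1 to 20 rows; each row shifts and turns the commanded pose from where the row before left it, along the tool's axes as they then stand; what a row does not reach is not made up. The controller multiplies each number of a shift by 2 cm and each number of a turn by 60 degrees. A row lasts 1/10 s, in which the tool goes at most 50 mm and 8.59 degrees, less where a joint would pass 70% of its speed; a pose out of reach is approached as far as the arm can. A call with a number of a shift or a turn outside -1 to 1 is refused whole. A call with a gripper value outside its range is refused whole. The fingers move at their own pace and stop on an object; the grip force is fixed at half the most. Time passes only in rows, so rows that do not move let the fingers close. It gives the time, the measured TCP pose, the force, the opening and the grip force at its end, in the units of the state.
- ctrl.read_state(): the state, without advancing time (a new reading comes with each control period).
- ctrl.snapshot(name): name is "side" or "top"; returns (picture, depth): 400x640x3 uint8, blue, green, red; 400x640 float32, m along the optical axis (not along the pixel's ray), 0 where there is no reading.
- ctrl.camera_info(name): a dict with "camera_matrix" (3x3 intrinsics, pixels), "T" (4x4, takes a point from camera to world coordinates). Camera axes: x right, y down, z forward; pixel columns grow to the right and rows downward; lengths in m; the calibration is good to about 2 mm. A picture is of the moment at which its call begins. camera_info takes no time and is no camera call.
- ctrl.job_done(): hands the job in; it is judged then, once.
The state is a dict: "t": time; "joints": joint angles; "joint_velocities": joint speeds; "effort": joint torques, N m; "eef_pos": TCP position; "eef_rot": TCP orientation; "contact_force": force on the tool from outside, world axes, zero at the start; "ft_torque": the same for the moment, N m; "finger_gap": opening from 0.0 (shut) to 1.0 (fully open); "gripper_force": force on a finger pad.
Only numpy, scipy, OpenCV 4.12 (cv2) and the standard library are available. Lean on these libraries where they do the work, as an engineer would, in place of code of your own. Each camera call takes 0.05 s, during which the arm holds its last target. There are 200 camera calls.

TASK

The small antenna test mast has been left leaning on its grey saddle. Tip it up off the saddle until it stands on its square yellow foot and let go for a moment to check that it stands by itself without wobbling; then slide it along, standing and without picking it up, onto the green square, inside its white corner marks, and leave it standing there untouched. Do not let the mast fall over, and leave the bottle, the solder spool and the roll of white tape where they are.

Things in the scene. Friction and masses are not known exactly. Their poses are not given: they have to be found in the camera images.
- mast: Loose mast, 0.45 kg, 160 mm tall: yellow square foot 46 x 46 x 12 mm, tube of 18 mm diameter, white round head of 32 mm diameter from 112 to 160 mm up. Origin: centre of the foot's underside; z along the tube towards the head; x, y square to the foot's sides. At the start it slopes 32 degrees above level, tube on the saddle, the foot's edge that lies on the head's side on the worktop, held by weight alone.
- mast_head (a point): Centre of the white head, on the tube's axis, 136 mm from the foot's underside. Pushed here, the mast turns about the foot's lower edge, which grips by friction (about 0.6); past 70 degrees above level it drops onto its foot by itself. Centre of mass 52 mm up: once standing it falls if leaned 23 degrees. Dragged by the head it leans in a weak grip: hold firmly, one finger ahead, one behind.
- saddle: Fixed grey saddle: foot plate 42 x 76 x 5 mm, two cheeks 22 mm long, 26 mm clear apart, rising to 65 mm, and between them a bar of 10 mm diameter along y, 53 mm above the worktop. Origin: on the worktop under the bar. x: level, from the mast's foot to its head at the start (the head's top lies about 65 mm beyond the bar); z up.
- square: Fixed flat green square on the worktop, 110 x 110 mm and under 1 mm thick (nothing to bump into), with four white corner marks round an opening of 90 x 90 mm. Origin: its centre, on the worktop; x and y run along its sides.
- flux_bottle: Bystander: small loose amber bottle with a white cap, 23 mm diameter, 38 mm tall, origin at the centre of its underside.
- spool_2: Bystander: loose spool of solder with green rims, 50 mm diameter, 44 mm tall, origin at the centre of its underside.
- tape_white: Bystander: loose roll of white tape lying flat, 60 mm diameter, 24 mm high, origin at the centre of its underside.

How it is judged:
By the outcome, as a careful person would: the job done as asked, in the order asked, and still so for the second after the job is handed in, with the robot touching nothing.
It also fails if it takes over 58 s, if anything falls off the work surface, if the arm or the gripper's body presses on something with over 40 N, if the wrist force passes 120 N, or if a joint passes its speed limit or range.

## Working session

There is one attempt and no reset: what is moved stays moved. The work goes in short steps, Python scripts to look and compute and a tool call to move; the robot and the scene stay as the last step left them, time stands still between calls to the robot, and variables do not carry over. Pictures are saved under pics/ and viewed, at most 10 in all, crops included, and the job is handed in when it is done.

Besides the shell and the picture viewer there is one more tool, called after "Call:" as name([rows], argument=value, ...), one row to a line, values as JSON. drive_tool: Moves the arm, as the interface text tells. Its arguments: {"type":"object","properties":{"series":{"type":"array","items":{"type":"array","items":{"type":"array","items":{"type":"number","minimum":-1,"maximum":1}}}}},"required":["series"]}

```bash
mkdir -p pics; ls
python3 - <<'E'
from workcell import ctrl
import cv2,numpy as np
s=ctrl.read_state();print({k:np.round(v,3) for k,v in s.items()},ctrl.grasp_offset)
for n in("side","top"):
    p,d=ctrl.snapshot(n);cv2.imwrite(f"pics/{n}0.png",p);np.save(f"{n}0.npy",d)
    c=ctrl.camera_info(n);print(n,np.round(c["camera_matrix"],1).tolist(),np.round(c["T"],3).tolist())
E
```

```text
pics
{'t': np.float64(0.0), 'joints': array([ 1.309,  0.333, -0.065,  1.461,  0.022,  1.35 , -0.089]), 'joint_velocities': array([ 0.001,  0.   ,  0.   , -0.001,  0.   ,  0.   ,  0.001]), 'effort': array([ 0.0000e+00, -6.2546e+01,  4.9000e-02, -3.9161e+01,  1.6000e-02,
        1.0000e-02, -0.0000e+00]), 'eef_pos': array([ 0.148, -0.607,  0.192]), 'eef_rot': array([ 0.993,  0.119, -0.   , -0.001]), 'contact_force': array([0.999, 0.603, 0.031]), 'ft_torque': array([-0.011,  0.019, -0.001]), 'gripper_force': np.float64(0.0), 'finger_gap': np.float64(1.0)} 0.0187
side [[415.2, 0.0, 327.9], [0.0, 415.2, 199.3], [0.0, 0.0, 1.0]] [[-0.998, -0.017, 0.057, 0.514], [-0.059, 0.355, -0.933, 0.792], [-0.004, -0.935, -0.355, 0.412], [0.0, 0.0, 0.0, 1.0]]
top [[487.8, 0.0, 321.5], [0.0, 487.8, 206.1], [0.0, 0.0, 1.0]] [[0.02, -0.99, 0.14, 0.421], [-1.0, -0.019, 0.011, -0.103], [-0.009, -0.14, -0.99, 1.192], [0.0, 0.0, 0.0, 1.0]]
```

View pics/side0.png

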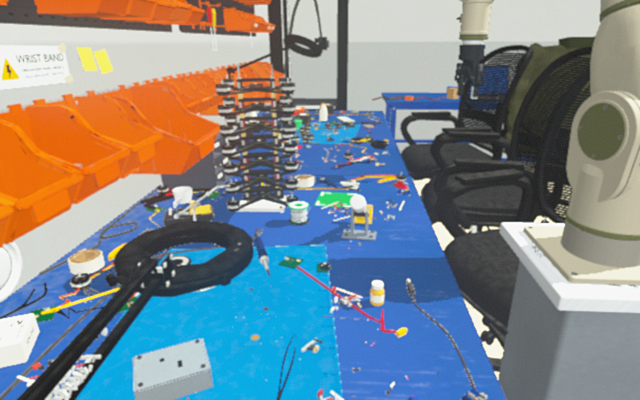

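View pics/top0.png

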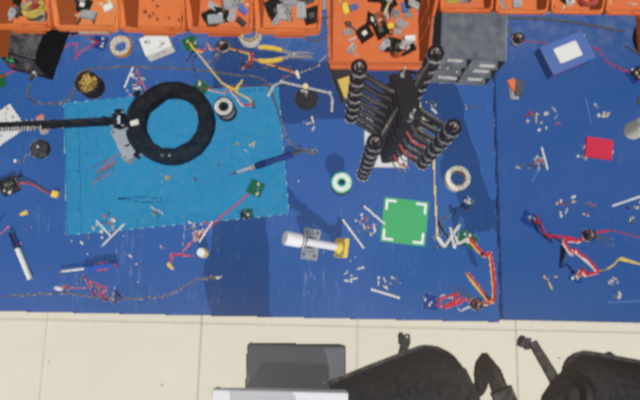

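The top view shows the mast from its head (292,240) to its foot (343,247), with the saddle at about (311,244). The green square is at (405,222), the spool at (342,182), the tape at (457,178) and the bottle at (203,253). I'll enlarge a crop to measure from.

```bash
cat > h.py <<'E'
from workcell import ctrl
import cv2,numpy as np
from scipy.spatial.transform import Rotation as R
def onz(n,u,v,z):
    c=ctrl.camera_info(n);T=np.array(c["T"]);r=T[:3,:3]@np.linalg.inv(c["camera_matrix"])@[u,v,1]
    return T[:3,3]+r*(z-T[2,3])/r[2]
def cloud(n,d):
    c=ctrl.camera_info(n);T=np.array(c["T"]);K=np.array(c["camera_matrix"])
    v,u=np.mgrid[:400,:640];P=np.stack([(u-K[0,2])/K[0,0]*d,(v-K[1,2])/K[1,1]*d,d],-1)
    return P@T[:3,:3].T+T[:3,3]
def proj(n,p):
    c=ctrl.camera_info(n);T=np.array(c["T"]);q=T[:3,:3].T@(np.array(p)-T[:3,3]);q=np.array(c["camera_matrix"])@q
    return q[:2]/q[2]
E
python3 - <<'E'
from h import *
p=cv2.imread("pics/top0.png")[160:280,270:440];cv2.imwrite("pics/c0.png",cv2.resize(p,None,fx=4.7,fy=4.7,interpolation=cv2.INTER_CUBIC))
P=cloud("top",np.load("top0.npy"))
for u,v in[(286,239),(292,240),(300,241),(311,244),(325,244),(335,246),(341,248),(405,222),(342,182),(457,178),(203,253),(370,270),(446,230)]:print(u,v,P[v,u].round(3))
E
```

```text
286 239 [ 0.498 -0.014  0.113]
292 240 [ 0.497 -0.027  0.109]
300 241 [ 0.495 -0.044  0.1  ]
311 244 [ 0.491 -0.068  0.075]
325 244 [ 0.493 -0.1    0.057]
335 246 [ 0.49  -0.124  0.038]
341 248 [ 0.485 -0.138  0.04 ]
405 222 [ 0.554 -0.295 -0.001]
342 182 [ 0.65  -0.139  0.006]
457 178 [ 0.667 -0.425 -0.001]
203 253 [0.467 0.188 0.036]
370 270 [ 0.435 -0.21   0.   ]
446 230 [ 0.537 -0.396 -0.003]
```

View pics/c0.png

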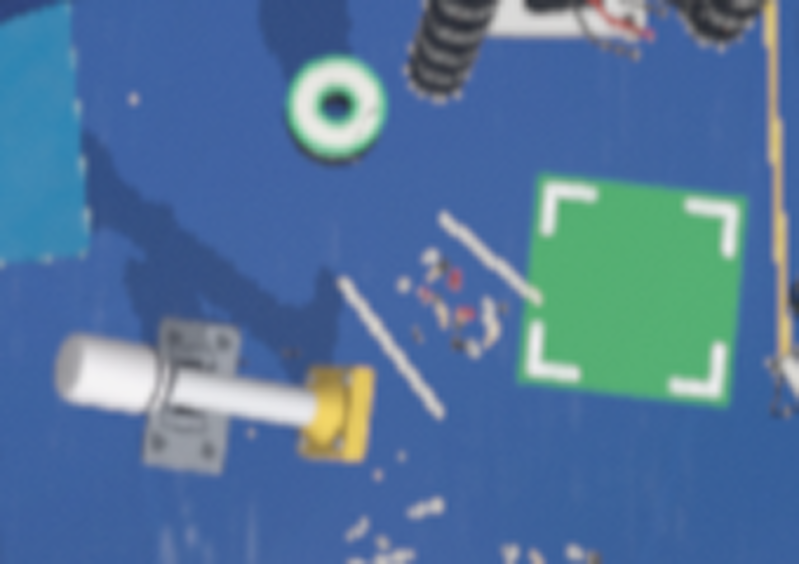

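```bash
cat >> h.py <<'E'
def cz(u,v,z,n="top"): return onz(n,u/4.7+270-.4,v/4.7+160-.4,z)
def go(pos,rot,n=None):
    """shift along tool axes in units (2cm) & turn in units(60deg), totals"""
    s=ctrl.read_state();q=R.from_quat(s["eef_rot"])
    d=q.inv().apply(np.array(pos)-s["eef_pos"])/.02; w=(q.inv()*rot).as_rotvec()/np.radians(60)
    print("shift",d.round(2),"turn",w.round(3),"joints",np.round(s["joints"],2))
def tool(y,z): # closing axis, approach
    z=np.array(z,float);z/=np.linalg.norm(z);y=np.array(y,float);y-=z*(y@z);y/=np.linalg.norm(y)
    return R.from_matrix(np.stack([np.cross(y,z),y,z],1))
E
python3 - <<'E'
from h import *
pc=np.array([cz(*q,.005) for q in[(167,318),(242,325),(220,473),(143,464)]])
sq=np.array([cz(*q,0) for q in[(540,175),(748,198),(728,407),(517,383)]])
print(pc.round(3),pc.mean(0).round(4));print(sq.round(3),sq.mean(0).round(4))
e=pc[0]+pc[3]-pc[1]-pc[2];l=pc[0]+pc[1]-pc[2]-pc[3]
print("x yaw from short",np.degrees(np.arctan2(e[1],e[0])),"from long",np.degrees(np.arctan2(l[1],l[0]))+90)
print("size",np.linalg.norm(e)/2,np.linalg.norm(l)/2)
# axis from depth: head pts & tube
P=cloud("top",np.load("top0.npy"))
c=pc.mean(0)[:2]
m=P[(P[...,2]>.05)&(np.linalg.norm(P[...,:2]-c,axis=-1)<.1)]
for a in np.arange(c[1]-.05,c[1]+.07,.01):
    k=m[abs(m[:,1]-a)<.005]
    if len(k): print(a.round(3),len(k),k[:,0].min().round(4),k[:,0].max().round(4),k[:,2].max().round(4))
E
```

```text
[[ 0.536 -0.051  0.005]
 [ 0.533 -0.09   0.005]
 [ 0.456 -0.08   0.005]
 [ 0.46  -0.04   0.005]] [ 0.4962 -0.0652  0.005 ]
[[ 0.616 -0.245  0.   ]
 [ 0.605 -0.354  0.   ]
 [ 0.496 -0.342  0.   ]
 [ 0.506 -0.233  0.   ]] [ 0.5556 -0.2936  0.    ]
x yaw from short 85.1446620194556 from long 82.43968077463762
size 0.0395609225345094 0.07687370252880299
-0.115 2 0.4909 0.4932 0.0505
-0.105 998 0.4206 0.4976 1.192
-0.095 35 0.4833 0.4999 0.0657
-0.085 31 0.4849 0.5014 0.0699
-0.075 52 0.4756 0.5123 0.0774
-0.065 74 0.4756 0.5154 0.0821
-0.055 66 0.4755 0.5146 0.0995
-0.045 55 0.4828 0.5125 0.1046
-0.035 70 0.4826 0.5138 0.1091
-0.025 65 0.484 0.5153 0.1184
-0.015 62 0.4855 0.5148 0.1173
-0.005 33 0.4879 0.5152 0.1076
```

```bash
cat >> h.py <<'E'
S=np.array([.496,-.065,0]);a_=np.radians(83.7);EX=np.array([np.cos(a_),np.sin(a_),0]);EY=np.array([-EX[1],EX[0],0]);Z=np.array([0,0,1.])
EDGE=S-.0678*EX
def head(th): # head centre with mast th deg above level
    t=np.radians(th);return EDGE+EX*(.136*np.cos(t)-.023*np.sin(t))+Z*(.136*np.sin(t)+.023*np.cos(t))
def rot(t): t=np.radians(t);return tool(-EY,-np.sin(t)*EX-np.cos(t)*Z)
def tcp(th,t,back=0): return head(th)+rot(t).apply([0,0,.0187-back])
E
python3 - <<'E'
from h import *
print(head(32),head(90))
go(tcp(32,0,.09),rot(0)); print(tcp(32,29,.08),tcp(32,29),tcp(90,-29))
E
```

```text
[ 0.49987871 -0.02986706  0.09157413] [ 0.48603612 -0.15525165  0.136     ]
shift [ 23.93 -23.87   1.49] turn [-1.000e-03 -1.000e-03 -1.167e+00] joints [ 1.31  0.33 -0.06  1.46  0.02  1.35 -0.09]
[ 5.03139888e-01 -3.27704088e-04  1.45188314e-01] [ 0.49888387 -0.03887825  0.07521874] [ 0.48703097 -0.14624046  0.11964461]
```

Call:
drive_tool([
  [[1,0.8,-0.8,0,0,0,0],[1,0.8,-0.8,0,0,0,0],[1,0.8,-0.8,0,0,0,0],[1,0.8,-0.8,0,0,0,0],[1,0.8,-0.8,0,0,0,0],[1,0.8,-0.8,0,0,0,0],[1,0.8,-0.8,0,0,0,0],[1,0.8,-0.8,0,0,0,0],[1,0.8,-0.8,0,0,0,0],[1,0.8,-0.8,0,0,0,0],[1,0.8,-0.8,0,0,0,0],[1,0.8,-0.8,0,0,0,0],[1,0.8,-0.8,0,0,0,0],[1,0.8,-0.8,0,0,0,0],[1,0.8,-0.8,0,0,0,0],[1,0.8,-0.8,0,0,0,0],[1,0.8,-0.8,0,0,0,0],[1,0.8,-0.8,0,0,0,0],[1,0.8,-0.8,0,0,0,0],[1,0.8,-0.8,0,0,0,0]],
])

```text
t: 2.1
eef_pos: [0.3833, -0.2197, 0.1926]
eef_rot: [0.993, 0.119, -0.0, -0.0]
contact_force: [0.6, -0.0, -0.2]
finger_gap: 0.996
gripper_force: 0.0
```

Call:
drive_tool([
  [[1,0,0,0,0,0,-0.117],[1,0,0,0,0,0,-0.117],[1,0,0,0,0,0,-0.117],[1,0,0,0,0,0,-0.117],[1,0,0,0,0,0,-0.117],[1,0,0,0,0,0,-0.117],[1,0,0,0,0,0,-0.117],[1,0,0,0,0,0,-0.117],[1,0,0,0,0,0,-0.117],[1,0,0,0,0,0,-0.117],[1,0,0,0,0,0,0]],
])

```text
t: 3.2
eef_pos: [0.3829, -0.2206, 0.1926]
eef_rot: [0.743, 0.669, -0.0, -0.0]
contact_force: [-0.3, 0.5, 0.5]
finger_gap: 1.0
gripper_force: 0.0
```

Run:
```python
from h import *
print(ctrl.read_state()["eef_pos"]);go(tcp(32,0,.09),rot(0));go(tcp(32,29,.09),rot(29))
```

```text
[ 0.38289567 -0.22055193  0.19256548]
shift [10.09  4.82  1.48] turn [-0.    -0.     0.005] joints [ 0.86 -0.05 -0.42  1.89 -0.02  1.3   0.34]
shift [11.82  4.83  1.93] turn [ 0.001 -0.483  0.005] joints [ 0.86 -0.05 -0.42  1.89 -0.02  1.3   0.34]
```

Call:
drive_tool([
  [[1,0.98,0.4,0,0,0,0],[1,0.98,0.4,0,0,0,0],[1,0.98,0.4,0,0,0,0],[1,0.98,0.4,0,0,0,0],[1,0.98,0.4,0,0,0,0],[1,0.98,0.4,0,0,0,0],[1,0.98,0.4,0,0,0,0],[1,0.98,0.4,0,0,0,0],[1,0.98,0.4,0,0,0,0],[1,0.98,0.4,0,0,0,0],[1,0.98,0.4,0,0,0,0],[1,0.98,0.4,0,0,0,0],[1,0,0,0,0,-0.08,0],[1,0,0,0,0,-0.08,0],[1,0,0,0,0,-0.08,0],[1,0,0,0,0,-0.08,0],[1,0,0,0,0,-0.08,0],[1,0,0,0,0,-0.08,0],[1,0,0,0,0,0,0]],
])

```text
t: 5.1
eef_pos: [0.503, 0.0055, 0.1913]
eef_rot: [0.72, 0.648, -0.186, 0.166]
contact_force: [0.0, 0.0, -1.0]
finger_gap: 1.0
gripper_force: 0.0
```

Run:
```python
from h import *
print(ctrl.read_state()["eef_pos"]);go(tcp(32,29,.0),rot(29))
p,d=ctrl.snapshot("side");cv2.imwrite("pics/s1.png",cv2.resize(p[130:250,280:440],None,fx=5,fy=5,interpolation=cv2.INTER_CUBIC))
```

```text
[0.50298415 0.00549612 0.19128847]
shift [0.85 0.04 6.16] turn [ 0.001 -0.002  0.005] joints [ 0.21  0.3  -0.75  1.68  0.59  1.58 -0.75]
```

View pics/s1.png

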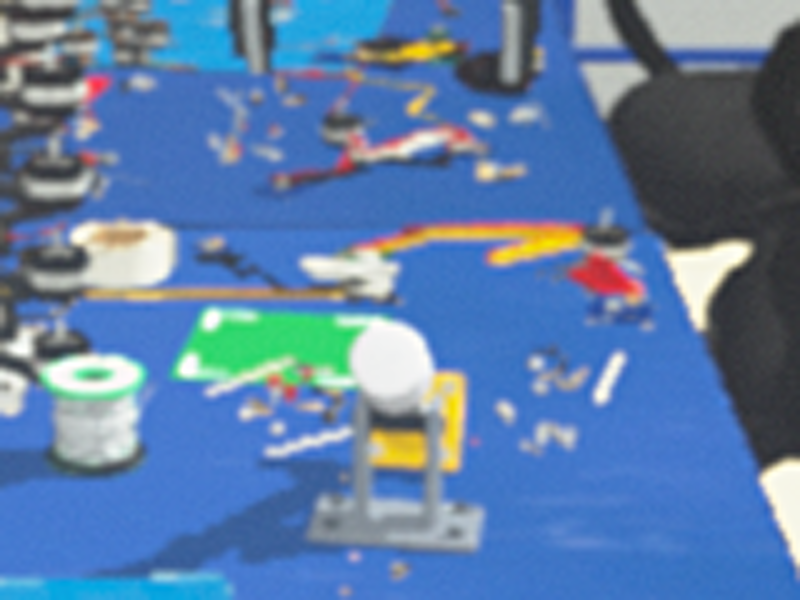

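Call:
drive_tool([
  [[1,0.1,0,0.77,0,0,0],[1,0.1,0,0.77,0,0,0],[1,0.1,0,0.77,0,0,0],[1,0.1,0,0.77,0,0,0],[1,0.1,0,0.77,0,0,0],[1,0.1,0,0.77,0,0,0],[1,0.1,0,0.77,0,0,0],[1,0.1,0,0.75,0,0,0],[1,0,0,0,0,0,0]],
])

```text
t: 6.05
eef_pos: [0.4976, -0.0431, 0.0755]
eef_rot: [0.72, 0.647, -0.186, 0.165]
contact_force: [-0.4, 0.4, -0.4]
finger_gap: 0.995
gripper_force: 0.0
```

Call:
drive_tool([
  [[0.6,0,0,0,0,0,0],[0.5,0,0,0,0,0,0],[0.45,0,0,0,0,0,0],[0.42,0,0,0,0,0,0],[0.4,0,0,0,0,0,0],[0.38,0,0,0,0,0,0],[0.3,0,0,0,0,0,0],[0.3,0,0,0,0,0,0],[0.3,0,0,0,0,0,0]],
])

```text
t: 6.95
eef_pos: [0.499, -0.0417, 0.0776]
eef_rot: [0.72, 0.647, -0.185, 0.166]
contact_force: [-0.7, 1.8, 0.6]
finger_gap: 0.303
gripper_force: 11.6
```

Run:
```python
from h import *
s=ctrl.read_state();q=R.from_quat(s["eef_rot"]);go(tcp(32,29,.0),rot(29));print(s["finger_gap"],s["gripper_force"],s["contact_force"],s["ft_torque"])
# relative motion per step of 2.5deg about the edge, using measured pose
w=np.radians(58)
g=s["eef_pos"]-EDGE; print("radius vec",g@EX,g@EY,g[2])
# constant screw in tool frame: turn axis = tool y sign
dw=-EY*0+np.cross(EX,Z)*(1) # axis rotating EX->Z
T1=R.from_rotvec(dw*np.radians(2.9)); d=T1.apply(g)-g
print("row: shift",(q.inv().apply(d)/.02).round(4),"turn",(q.inv().apply(dw)*2.9/60).round(4))
p,d=ctrl.snapshot("side");cv2.imwrite("pics/s2.png",cv2.resize(p[130:250,280:440],None,fx=5,fy=5,interpolation=cv2.INTER_CUBIC))
```

```text
shift [ 0.18 -0.02  0.04] turn [ 0.002 -0.004  0.003] joints [ 0.25  0.38 -0.7   1.84  0.68  1.37 -0.83]
0.30297494264181823 11.583335101604462 [-0.68628836  1.79031096  0.59177616] [ 0.66123624 -0.08025321 -0.04562656]
radius vec 0.0912375073920013 -0.00038090144592197415 0.07758981295486539
row: shift [-0.2859 -0.0006 -0.1006] turn [-0.0001  0.0483  0.0001]
```

View pics/s2.png

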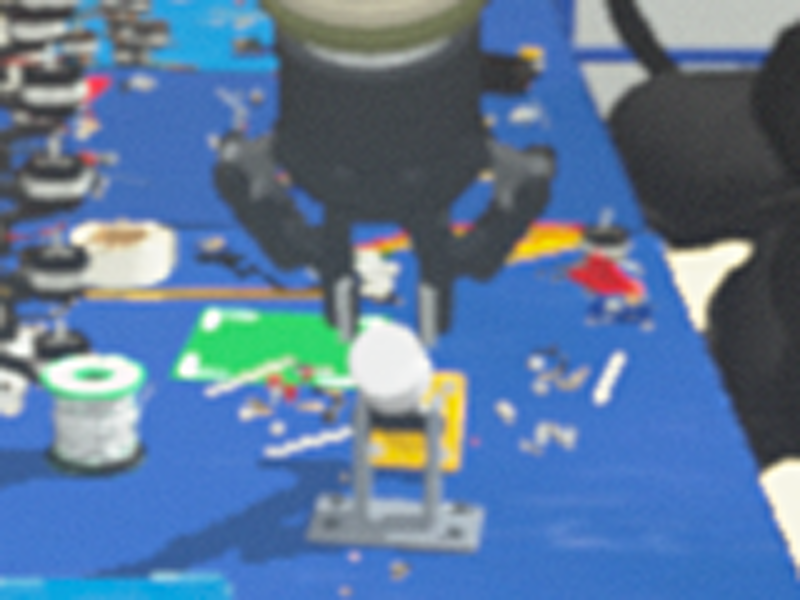

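Run:
```python
from h import *
for q in [tcp(32,29),head(32),head(32)+.024*(EX*np.cos(.5585)+Z*np.sin(.5585)),ctrl.read_state()["eef_pos"]]: print(q.round(3),((proj("side",q)-[280,130])*5).round())
s=ctrl.read_state();print(s["finger_gap"])
P=cloud("side",ctrl.snapshot("side")[1])
for u,v in[(345,310),(430,310),(345,330),(430,330),(438,300),(390,365),(370,365),(410,365),(390,345),(390,385)]:
    print(u,v,P[130+v//5,280+u//5].round(3))
P=cloud("top",ctrl.snapshot("top")[1])
```

```text
[ 0.499 -0.039  0.075] [393. 393.]
[ 0.5   -0.03   0.092] [391. 365.]
[ 0.502 -0.01   0.104] [387. 354.]
[ 0.499 -0.042  0.078] [393. 385.]
0.3025459760410392
345 310 [ 0.52  -0.003  0.126]
430 310 [ 0.485 -0.006  0.125]
345 330 [ 0.52  -0.012  0.113]
430 330 [ 0.485 -0.008  0.116]
438 300 [ 0.483 -0.002  0.131]
390 365 [ 0.501 -0.007  0.1  ]
370 365 [ 0.509 -0.01   0.099]
410 365 [ 0.493 -0.007  0.101]
390 345 [ 0.501 -0.013  0.107]
390 385 [ 0.501 -0.001  0.094]
```

Run:
```python
from h import *
s=ctrl.read_state();q=R.from_quat(s["eef_rot"]);print(s["eef_pos"],s["finger_gap"],s["gripper_force"])
p,d=ctrl.snapshot("side")
L=q.inv().apply((cloud("side",d)-s["eef_pos"]).reshape(-1,3)).reshape(400,640,3)*1000
for v in range(184,214,2): print(v,[tuple(L[v,u].round().astype(int)) for u in (344,346,348,366,368,370)])
```

```text
[ 0.49892299 -0.04174125  0.07756848] 0.29921234355032295 11.652364879846573
184 [(np.int64(12), np.int64(26), np.int64(-85)), (np.int64(13), np.int64(21), np.int64(-86)), (np.int64(14), np.int64(17), np.int64(-87)), (np.int64(14), np.int64(-19), np.int64(-90)), (np.int64(13), np.int64(-22), np.int64(-89)), (np.int64(8), np.int64(-26), np.int64(-84))]
186 [(np.int64(10), np.int64(26), np.int64(-76)), (np.int64(15), np.int64(21), np.int64(-82)), (np.int64(12), np.int64(18), np.int64(-79)), (np.int64(12), np.int64(-18), np.int64(-81)), (np.int64(14), np.int64(-22), np.int64(-84)), (np.int64(5), np.int64(-26), np.int64(-75))]
188 [(np.int64(7), np.int64(27), np.int64(-67)), (np.int64(7), np.int64(23), np.int64(-67)), (np.int64(11), np.int64(18), np.int64(-73)), (np.int64(7), np.int64(-18), np.int64(-70)), (np.int64(8), np.int64(-22), np.int64(-72)), (np.int64(-6), np.int64(-25), np.int64(-56))]
190 [(np.int64(8), np.int64(27), np.int64(-62)), (np.int64(7), np.int64(23), np.int64(-61)), (np.int64(11), np.int64(19), np.int64(-66)), (np.int64(8), np.int64(-18), np.int64(-66)), (np.int64(8)
[... 2486 characters left out ...]
np.int64(-67), np.int64(-9), np.int64(84)), (np.int64(-66), np.int64(-14), np.int64(82)), (np.int64(-67), np.int64(-19), np.int64(82))]
210 [(np.int64(-110), np.int64(53), np.int64(150)), (np.int64(-100), np.int64(46), np.int64(137)), (np.int64(-105), np.int64(41), np.int64(143)), (np.int64(-11), np.int64(-15), np.int64(22)), (np.int64(-63), np.int64(-14), np.int64(86)), (np.int64(-65), np.int64(-19), np.int64(88))]
212 [(np.int64(-85), np.int64(49), np.int64(127)), (np.int64(-85), np.int64(44), np.int64(127)), (np.int64(-100), np.int64(41), np.int64(145)), (np.int64(-4), np.int64(-16), np.int64(20)), (np.int64(-58), np.int64(-15), np.int64(87)), (np.int64(-59), np.int64(-20), np.int64(88))]
```

Run:
```python
from h import *
s=ctrl.read_state();q=R.from_quat(s["eef_rot"])
p,d=ctrl.snapshot("side")
L=q.inv().apply((cloud("side",d)-s["eef_pos"]).reshape(-1,3)).reshape(400,640,3)*1000
for v in range(186,204,2): print(v,[L[v,u].round().astype(int).tolist() for u in range(348,368,2)])
print(proj("side",[.503,.0055,.1913]), proj("side",tcp(32,29)))
# start picture: TCP then
print(proj("side",[.148,-.607,.193]))
cv2.imwrite("pics/s3.png",cv2.resize(cv2.imread("pics/side0.png")[10:130,420:540],None,fx=5,fy=5,interpolation=cv2.INTER_CUBIC))
```

```text
186 [[14, 17, -81], [4, 15, -71], [-271, 52, 233], [-268, 46, 229], [-268, 40, 229], [-287, 36, 249], [-286, 30, 247], [-284, 23, 245], [13, -14, -83], [14, -18, -84]]
188 [[10, 18, -71], [6, 15, -66], [-252, 50, 221], [-258, 44, 226], [-259, 39, 228], [-267, 34, 236], [-269, 28, 238], [-268, 22, 236], [10, -14, -73], [8, -18, -71]]
190 [[12, 18, -67], [8, 15, -62], [-250, 50, 227], [-245, 43, 221], [-247, 37, 223], [-246, 31, 221], [-254, 26, 230], [-251, 20, 226], [12, -14, -70], [8, -18, -65]]
192 [[12, 19, -61], [9, 15, -58], [-234, 48, 218], [-237, 42, 221], [-238, 36, 222], [-239, 31, 222], [-238, 25, 221], [-239, 19, 222], [11, -14, -63], [8, -18, -59]]
194 [[11, 19, -54], [11, 15, -54], [-217, 45, 208], [-217, 40, 207], [-221, 34, 211], [-220, 28, 210], [-224, 23, 214], [-225, 17, 214], [13, -14, -58], [9, -18, -54]]
196 [[13, 19, -50], [12, 15, -48], [-204, 44, 201], [6, 8, -43], [6, 3, -43], [5, -1, -42], [7, -5, -45], [-205, 15, 200], [12, -14, -51], [8, -17, -47]]
198 [[11, 20, -41], [11, 16, -41], [11, 11, -41], [11, 7, -42], [11, 3, -43], [11, -1, -43], [9, -5, -41], [10, -9, -42], [11, -14, -43], [9, -17, -41]]
200 [[-174, 51, 184], [15, 15, -40], [14, 11, -38], [15, 7, -40], [15, 3, -41], [13, -1, -39], [13, -5, -40], [13, -10, -40], [-181, 7, 189], [-181, 2, 189]]
202 [[-161, 49, 177], [18, 15, -36], [18, 11, -37], [18, 7, -38], [17, 3, -37], [17, -2, -37], [18, -6, -39], [16, -10, -37], [14, -14, -35], [-171, 1, 185]]
[357.94189932 161.99771602] [358.54120613 208.54503183]
[464.83101204 112.23558754]
```

View pics/s3.png

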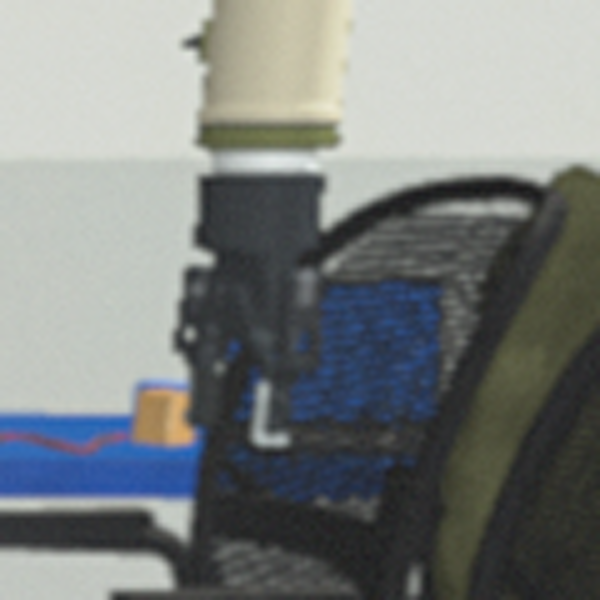

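The side depth puts the fingertips about 35–40 mm short of the reported TCP, just behind the head's end face at tool z ≈ -40 mm. The fingers barely touch the head's rim. I'll reopen, go deeper in small steps and watch the force.

Call:
drive_tool([
  [[0.6,0,0,0,0,0,0],[0.6,0,0,0,0,0,0],[0.6,0,0,0,0,0,0],[0.6,0,0,0,0,0,0],[0.6,0,0,0,0,0,0]],
])

```text
t: 7.7
eef_pos: [0.4987, -0.042, 0.0774]
eef_rot: [0.72, 0.647, -0.185, 0.166]
contact_force: [0.2, -0.1, 1.1]
finger_gap: 0.605
gripper_force: 0.0
```

```bash
cat >> h.py <<'E'
def tips(n="side"):
    s=ctrl.read_state();q=R.from_quat(s["eef_rot"]);p,d=ctrl.snapshot(n)
    L=q.inv().apply((cloud(n,d)-s["eef_pos"]).reshape(-1,3))*1000
    m=(abs(L[:,0])<20)&(abs(L[:,1])<60)&(L[:,2]>-90)&(L[:,2]<12);L=L[m]
    for a in range(-60,60,6):
        k=L[(L[:,1]>=a)&(L[:,1]<a+6)]
        if len(k): print(a,len(k),"x",k[:,0].min().round(),k[:,0].max().round(),"zmax",np.percentile(k[:,2],[50,90,100]).round())
E
python3 - <<'E'
from h import *
print(ctrl.read_state());tips()
E
```

```text
{'t': 7.7, 'joints': array([ 0.25243764,  0.38427729, -0.70442685,  1.84225855,  0.68282874,
        1.36742474, -0.82516761]), 'joint_velocities': array([-3.25009050e-04, -8.47654287e-05, -1.36758142e-03,  1.06579402e-03,
       -2.83760139e-04, -1.63761449e-03, -7.85158433e-04]), 'effort': array([ 1.27590378e-02, -5.20156610e+01, -7.64654070e+00, -3.15412617e+01,
        1.71991847e+00,  1.89107560e+00,  1.16580186e-04]), 'eef_pos': array([ 0.49874015, -0.04201292,  0.07744569]), 'eef_rot': array([ 0.72045728,  0.64734155, -0.18508512,  0.16623398]), 'contact_force': array([ 0.24513809, -0.09666345,  1.13676264]), 'ft_torque': array([ 0.51947397, -0.07686721,  0.00646809]), 'gripper_force': 0.0, 'finger_gap': 0.6054479214645379}
-54 4 x 11.0 14.0 zmax [-88. -86. -85.]
-48 4 x 7.0 14.0 zmax [-89. -86. -85.]
-42 18 x -12.0 14.0 zmax [-82. -58. -52.]
-36 41 x 6.0 14.0 zmax [-69. -52. -47.]
-30 41 x 7.0 14.0 zmax [-64. -49. -43.]
-24 11 x 9.0 14.0 zmax [-63. -48. -48.]
-18 13 x -2.0 16.0 zmax [-14.  -3.   0.]
-12 29 x 4.0 19.0 zmax [-39.  -6.   3.]
-6 32 x 3.0 20.0 zmax [-40.  -1.   7.]
0 29 x 5.0 20.0 zmax [-40. -31.   2.]
6 25 x 4.0 19.0 zmax [-41. -17.   5.]
12 16 x 8.0 20.0 zmax [-38. -22.  -8.]
24 43 x -10.0 14.0 zmax [-62. -46. -41.]
30 38 x 7.0 15.0 zmax [-68. -50. -48.]
36 30 x 6.0 15.0 zmax [-65. -52. -48.]
42 9 x 6.0 9.0 zmax [-87. -82. -82.]
48 1 x 13.0 13.0 zmax [-89. -89. -89.]
54 2 x 12.0 13.0 zmax [-89. -88. -88.]
```

Call:
drive_tool([
  [[0.6,0.05,0,0.4,0,0,0],[0.6,0.05,0,0.4,0,0,0],[0.6,0.05,0,0.4,0,0,0],[0.6,0.05,0,0.3,0,0,0],[0.6,0,0,0.2,0,0,0],[0.6,0,0,0,0,0,0],[0.6,0,0,0,0,0,0]],
])

```text
t: 8.45
eef_pos: [0.4975, -0.0547, 0.0458]
eef_rot: [0.72, 0.647, -0.185, 0.166]
contact_force: [0.4, -1.1, 0.2]
finger_gap: 0.601
gripper_force: 0.0
```

Run:
```python
from h import *
tips();go(tcp(32,29,-.034),rot(29))
```

```text
-60 1 x 11.0 11.0 zmax [-88. -88. -88.]
-54 2 x 12.0 12.0 zmax [-86. -86. -86.]
-48 3 x 7.0 12.0 zmax [-86. -85. -85.]
-42 17 x 6.0 13.0 zmax [-84. -56. -52.]
-36 40 x 4.0 16.0 zmax [-66. -50. -46.]
-30 33 x 8.0 13.0 zmax [-69. -49. -45.]
-24 14 x -11.0 13.0 zmax [-51.  -2.   3.]
-18 56 x -19.0 17.0 zmax [-10.   7.  10.]
-12 51 x -12.0 20.0 zmax [-67.  -4.  -1.]
-6 45 x -12.0 20.0 zmax [-72.  -4.   1.]
0 48 x -11.0 20.0 zmax [-71.  -3.   2.]
6 45 x -13.0 19.0 zmax [-70.  -2.   4.]
12 55 x -13.0 20.0 zmax [-10.   6.  11.]
18 14 x -14.0 8.0 zmax [-2.  8. 10.]
24 36 x -7.0 13.0 zmax [-66. -48. -43.]
30 37 x 6.0 14.0 zmax [-70. -52. -47.]
36 27 x 5.0 14.0 zmax [-66. -51. -48.]
42 7 x 5.0 8.0 zmax [-86. -83. -82.]
48 4 x 5.0 13.0 zmax [-87. -84. -83.]
54 1 x 13.0 13.0 zmax [-88. -88. -88.]
shift [-0.02 -0.02  0.04] turn [ 0.002 -0.003  0.003] joints [ 0.26  0.42 -0.69  1.88  0.72  1.31 -0.85]
```

Head face is now at z ≈ -71 and the tips at about -45, so there's good overlap. Closing.

Call:
drive_tool([
  [[0.45,0,0,0,0,0,0],[0.42,0,0,0,0,0,0],[0.4,0,0,0,0,0,0],[0.38,0,0,0,0,0,0],[0.36,0,0,0,0,0,0],[0.3,0,0,0,0,0,0],[0.2,0,0,0,0,0,0],[0.2,0,0,0,0,0,0]],
])

```text
t: 9.3
eef_pos: [0.4973, -0.0548, 0.0458]
eef_rot: [0.72, 0.647, -0.185, 0.166]
contact_force: [-2.0, 0.3, 1.5]
finger_gap: 0.357
gripper_force: 59.1
```

Run:
```python
from h import *
s=ctrl.read_state();q=R.from_quat(s["eef_rot"])
print(s["finger_gap"],s["gripper_force"],s["contact_force"])
g=s["eef_pos"]-EDGE; print("radius vec",g@EX,g@EY,g[2])
dw=np.cross(EX,Z)
T1=R.from_rotvec(dw*np.radians(2.9)); d=T1.apply(g)-g
print("row: shift",(q.inv().apply(d)/.02).round(4),"turn",(q.inv().apply(dw)*2.9/60).round(4))
p,d=ctrl.snapshot("side");cv2.imwrite("pics/s4.png",cv2.resize(p[130:250,280:440],None,fx=5,fy=5,interpolation=cv2.INTER_CUBIC))
```

```text
0.35746549499439445 59.141138792037964 [-1.95610247  0.2911453   1.49799208]
radius vec 0.07811145147919858 -0.00019229327334216104 0.045790758738084206
row: shift [-0.1997 -0.0004 -0.1123] turn [-0.0001  0.0483  0.0001]
```

View pics/s4.png

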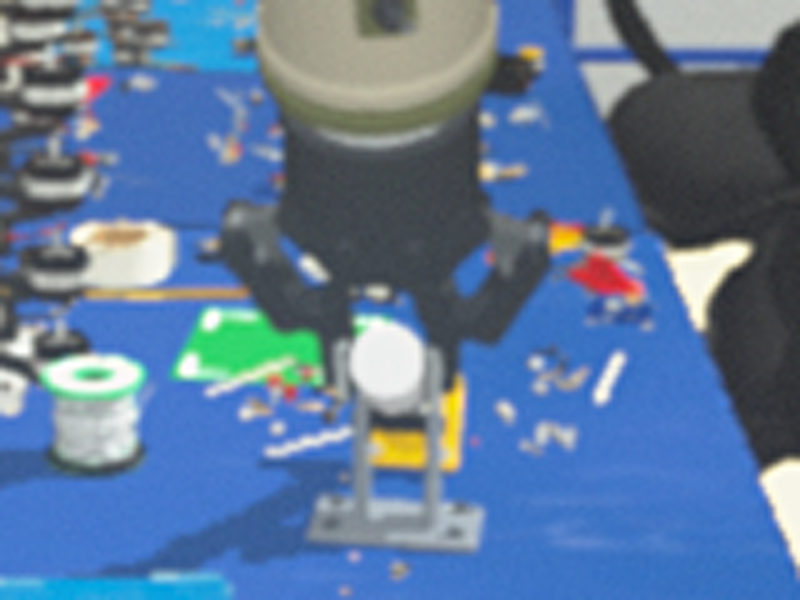

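Call:
drive_tool([
  [[0.2,-0.2,0,-0.112,0,0.0483,0],[0.2,-0.2,0,-0.112,0,0.0483,0],[0.2,-0.2,0,-0.112,0,0.0483,0],[0.2,-0.2,0,-0.112,0,0.0483,0],[0.2,-0.2,0,-0.112,0,0.0483,0],[0.2,-0.2,0,-0.112,0,0.0483,0]],
])

```text
t: 9.95
eef_pos: [0.4955, -0.072, 0.0671]
eef_rot: [0.74, 0.665, -0.073, 0.066]
contact_force: [-2.1, -0.1, -1.4]
finger_gap: 0.352
gripper_force: 60.0
```

```bash
cat >> h.py <<'E'
def foot(n="side"):
    p,d=ctrl.snapshot(n);P=cloud(n,d).reshape(-1,3);h=cv2.cvtColor(p,cv2.COLOR_BGR2HSV).reshape(-1,3)
    m=(h[:,0]>18)&(h[:,0]<34)&(h[:,1]>120)&(h[:,2]>110)&(np.linalg.norm(P[:,:2]-[.5,-.2],axis=1)<.2)&(P[:,2]<.08)&(P[:,2]>-.01)&(P[:,0]<.6)
    k=P[m]-EDGE;print(n,len(k),"ex",(k@EX).min().round(4),(k@EX).max().round(4),"ey",(k@EY).min().round(4),(k@EY).max().round(4),"z",np.percentile(k[:,2],[0,5,50,95,100]).round(4))
    return P[m]
E
python3 - <<'E'
from h import *
s=ctrl.read_state();print(s["contact_force"],s["ft_torque"],s["gripper_force"],s["joints"].round(2))
g=s["eef_pos"]-EDGE;z=R.from_quat(s["eef_rot"]).as_matrix()[:,2];print(g@EX,g@EY,g[2],np.linalg.norm(g),"tilt",np.degrees(np.arcsin(-z@EX)))
foot();foot("top")
E
```

```text
[-2.06464775 -0.09586898 -1.39761257] [ 0.32278254  0.58778474 -0.21873252] 59.96293544769287 [ 0.56  0.27 -0.73  1.9   0.41  1.13 -0.46]
0.06078747334651014 -0.0002578812647577198 0.06713459486940539 0.09056620366824805 tilt 11.305159031131804
side 126 ex -0.236 0.0744 ey -0.0807 0.0215 z [-0.0015  0.0033  0.0155  0.0482  0.0499]
top 177 ex -0.033 -0.0007 ey -0.021 0.0207 z [0.0129 0.0181 0.0334 0.0388 0.044 ]
```

Call:
drive_tool([
  [[0.2,-0.2,0,-0.112,0,0.0483,0],[0.2,-0.2,0,-0.112,0,0.0483,0],[0.2,-0.2,0,-0.112,0,0.0483,0],[0.2,-0.2,0,-0.112,0,0.0483,0],[0.2,-0.2,0,-0.112,0,0.0483,0],[0.2,-0.2,0,-0.112,0,0.0483,0],[0.2,-0.2,0,-0.112,0,0.0483,0],[0.2,-0.2,0,-0.112,0,0.0483,0],[0.2,-0.2,0,-0.112,0,0.0483,0],[0.2,0,0,0,0,0,0]],
])

```text
t: 11.05
eef_pos: [0.4916, -0.1083, 0.0866]
eef_rot: [0.739, 0.662, 0.095, -0.086]
contact_force: [0.1, 3.1, 1.7]
finger_gap: 0.36
gripper_force: 60.5
```

Run:
```python
from h import *
s=ctrl.read_state();print(s["contact_force"],s["ft_torque"],s["gripper_force"],s["joints"].round(2))
g=s["eef_pos"]-EDGE;z=R.from_quat(s["eef_rot"]).as_matrix()[:,2];print(g@EX,g@EY,g[2],np.linalg.norm(g),"tilt",np.degrees(np.arcsin(-z@EX)))
foot();foot("top")
p,d=ctrl.snapshot("side");cv2.imwrite("pics/s5.png",cv2.resize(p[130:250,280:440],None,fx=5,fy=5,interpolation=cv2.INTER_CUBIC))
```

```text
[0.13112275 3.12535743 1.68893894] [0.65715857 0.13378208 0.03529087] 60.51167607307434 [ 0.96  0.3  -0.73  1.84 -0.07  1.12  0.17]
0.02427889594211622 -0.00038650537051858076 0.08662364825376356 0.08996260673947427 tilt -14.75803957264108
side 114 ex -0.2348 0.0755 ey -0.0809 0.0214 z [-0.0018  0.0016  0.0108  0.049   0.0563]Traceback (most recent call last):
  File "<stdin>", line 4, in <module>
  File "h.py", line 39, in foot
    k=P[m]-EDGE;print(n,len(k),"ex",(k@EX).min().round(4),(k@EX).max().round(4),"ey",(k@EY).min().round(4),(k@EY).max().round(4),"z",np.percentile(k[:,2],[0,5,50,95,100]).round(4))
                                    ~~~~~~~~~~^^
    return umr_minimum(a, axis, None, out, keepdims, initial, where)
ValueError: zero-size array to reduction operation minimum which has no identity
```

Call:
drive_tool([
  [[0.2,-0.2,0,-0.112,0,0.0483,0],[0.2,-0.2,0,-0.112,0,0.0483,0],[0.2,-0.2,0,-0.112,0,0.0483,0],[0.2,-0.2,0,-0.112,0,0.0483,0],[0.2,0,0,0,0,0,0]],
])

```text
t: 11.65
eef_pos: [0.4893, -0.1262, 0.0893]
eef_rot: [0.725, 0.65, 0.169, -0.153]
contact_force: [-1.9, 0.5, 1.1]
finger_gap: 0.356
gripper_force: 60.5
```

Run:
```python
from h import *
s=ctrl.read_state();print(s["contact_force"],s["ft_torque"],s["gripper_force"],s["joints"].round(2))
g=s["eef_pos"]-EDGE;z=R.from_quat(s["eef_rot"]).as_matrix()[:,2];print(g@EX,g@EY,g[2],np.linalg.norm(g),"tilt",np.degrees(np.arcsin(-z@EX)))
p,d=ctrl.snapshot("side");cv2.imwrite("pics/s5.png",cv2.resize(p[130:250,280:440],None,fx=5,fy=5,interpolation=cv2.INTER_CUBIC))
```

```text
[-1.89277834  0.47835358  1.12750893] [-0.02235434  0.42377525  0.17537443] 60.53698718547821 [ 1.08  0.4  -0.72  1.78 -0.19  1.19  0.36]
0.006200188451577292 -4.6121106697083556e-05 0.08934087651818562 0.08955577413561477 tilt -26.320605969853702
```

View pics/s5.png

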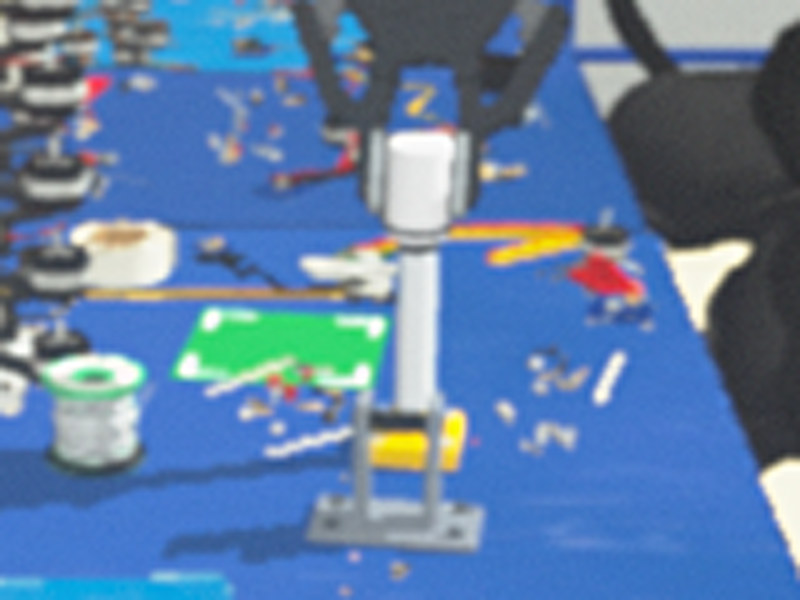

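The mast is nearly upright in the grip: head at (418,180), foot at (420,440). One more row finishes the tilt, then I release slowly.

Call:
drive_tool([
  [[0.2,-0.2,0,-0.112,0,0.0483,0],[0.2,0,0,0,0,0,0],[0.2,0,0,0,0,0,0],[0.36,0,0,0,0,0,0],[0.38,0,0,0,0,0,0],[0.4,0,0,0,0,0,0],[0.43,0,0,0,0,0,0],[0.48,0,0,0,0,0,0],[0.55,0,0,0,0,0,0],[0.7,0,0,0,0,0,0],[0.85,0,0,0,0,0,0],[1,0,0,0,0,0,0],[1,0,0,0,0,0,0]],
])

```text
t: 13.0
eef_pos: [0.4893, -0.13, 0.0904]
eef_rot: [0.72, 0.647, 0.187, -0.168]
contact_force: [1.0, 0.8, -0.2]
finger_gap: 0.999
gripper_force: 0.0
```

```bash
cat >> h.py <<'E'
def mast(n,c,r=.03):
    p,d=ctrl.snapshot(n);P=cloud(n,d).reshape(-1,3)
    P=P[np.linalg.norm(P[:,:2]-np.array(c)[:2],axis=1)<r]
    for a,b in((.004,.014),(.02,.06),(.06,.105),(.118,.15),(.15,.17)):
        k=P[(P[:,2]>a)&(P[:,2]<b)]
        if len(k): print(n,a,len(k),k.min(0).round(4),k.max(0).round(4),"mean",k.mean(0).round(4))
E
python3 - <<'E'
from h import *
c=head(90);print(c);mast("side",c);mast("top",c)
E
```

```text
[ 0.48603612 -0.15525165  0.136     ]
side 0.004 74 [ 0.465  -0.1729  0.004 ] [ 0.5076 -0.126   0.0138] mean [ 0.4857 -0.1377  0.0101]
side 0.02 98 [ 0.4794 -0.1513  0.0231] [ 0.4964 -0.1374  0.0598] mean [ 0.4887 -0.1441  0.0428]
side 0.06 137 [ 0.4796 -0.1525  0.06  ] [ 0.4972 -0.1385  0.1046] mean [ 0.4885 -0.1441  0.0822]
side 0.118 179 [ 0.4723 -0.1529  0.118 ] [ 0.503  -0.1313  0.1499] mean [ 0.4887 -0.1388  0.1341]
side 0.15 78 [ 0.473  -0.1641  0.1503] [ 0.5032 -0.1329  0.1599] mean [ 0.4882 -0.1425  0.1559]
top 0.004 149 [ 0.4628 -0.1829  0.0041] [ 0.5138 -0.1271  0.014 ] mean [ 0.4787 -0.1476  0.0108]
top 0.02 3 [ 0.472  -0.1507  0.0212] [ 0.4765 -0.1435  0.0234] mean [ 0.475  -0.1467  0.0224]
top 0.118 16 [ 0.4698 -0.1642  0.1188] [ 0.492  -0.1354  0.1495] mean [ 0.4762 -0.146   0.1312]
top 0.15 172 [ 0.4703 -0.1662  0.1531] [ 0.5    -0.1364  0.1634] mean [ 0.4856 -0.1509  0.1593]
```

Standing at about (0.487,-0.151): tube and head share the same x and the top is at 0.160, so it is upright. Now I retreat along the tool axis.

Call:
drive_tool([
  [[1,0,0,-0.3,0,0,0],[1,0,0,-0.6,0,0,0],[1,0,0,-0.9,0,0,0],[1,0,0,-0.9,0,0,0],[1,0,0,-0.9,0,0,0],[1,0,0,-0.9,0,0,0],[1,0,0,-0.9,0,0,0],[1,0,0,0,0,-0.1,0],[1,0,0,0,0,-0.1,0],[1,0,0,0,0,-0.1,0],[1,0,0,0,0,-0.1,0],[1,0,0,0,0,-0.083,0],[1,0,0,0,0,0,0.12],[1,0,0,0,0,0,0.12],[1,0,0,0,0,0,0.12],[1,0,0,0,0,0,0.12],[1,0,0,0,0,0,0.12],[1,0,0,0,0,0,0.12],[1,0,0,0,0,0,0.12],[1,0,0,0,0,0,0.12]],
])

```text
t: 15.1
eef_pos: [0.4839, -0.1827, 0.1857]
eef_rot: [0.974, 0.224, 0.001, -0.001]
contact_force: [0.2, -0.1, 0.0]
finger_gap: 0.998
gripper_force: 0.0
```

Run:
```python
from h import *
c=np.array([.487,-.151,0]);mast("side",c,.04);mast("top",c,.04)
D=np.array([.5556,-.2936,0])-c
go(c+[0,0,.18],tool(D,-Z));print(ctrl.read_state()["eef_pos"])
```

```text
side 0.004 89 [ 0.465  -0.1726  0.0042] [ 0.5076 -0.1242  0.0134] mean [ 0.4857 -0.1362  0.0099]
side 0.02 95 [ 0.4794 -0.1496  0.0238] [ 0.4964 -0.1403  0.0587] mean [ 0.4888 -0.144   0.0423]
side 0.06 140 [ 0.4795 -0.1515  0.0605] [ 0.4971 -0.1377  0.1047] mean [ 0.4885 -0.1444  0.0816]
side 0.118 177 [ 0.4724 -0.1518  0.1183] [ 0.503  -0.1328  0.1497] mean [ 0.4888 -0.139   0.1341]
side 0.15 79 [ 0.4728 -0.1659  0.1501] [ 0.5032 -0.1336  0.1598] mean [ 0.4881 -0.1424  0.1559]
top 0.004 39 [ 0.4887 -0.1483  0.0041] [ 0.5236 -0.1122  0.0135] mean [ 0.5003 -0.1333  0.01  ]
top 0.118 2 [ 0.4869 -0.1367  0.1226] [ 0.4919 -0.1354  0.1465] mean [ 0.4894 -0.1361  0.1346]
top 0.15 25 [ 0.4826 -0.1447  0.1557] [ 0.4997 -0.1363  0.164 ] mean [ 0.4898 -0.1403  0.1594]
shift [ 0.84 -1.35  0.29] turn [-0.002 -0.002  0.007] joints [ 0.87  0.15 -0.65  1.73  0.09  1.3  -0.91]
[ 0.48387872 -0.18261559  0.18562166]
```

Call:
drive_tool([
  [[1,0.42,-0.67,0,0,0,0.007],[1,0.42,-0.68,0,0,0,0],[1,0,0,0,0,0,0],[1,0,0,0.6,0,0,0],[1,0,0,0.9,0,0,0],[1,0,0,0.9,0,0,0],[1,0,0,0.9,0,0,0],[1,0,0,0.9,0,0,0],[1,0,0,0.6,0,0,0],[1,0,0,0.4,0,0,0],[1,0,0,0,0,0,0],[1,0,0,0,0,0,0]],
])

```text
t: 16.4
eef_pos: [0.4873, -0.1505, 0.0812]
eef_rot: [0.975, 0.224, 0.001, -0.001]
contact_force: [0.7, 0.0, -1.2]
finger_gap: 0.998
gripper_force: 0.0
```

Run:
```python
from h import *
c=np.array([.487,-.1505,0]);s=ctrl.read_state();print(s["eef_pos"],s["contact_force"]);go(c+[0,0,.083],tool(np.array([.5556,-.2936,0])-c,-Z))
tips()
```

```text
[ 0.48730886 -0.15049548  0.0811758 ] [ 0.66592205  0.03608002 -1.17843124]
shift [-0.01 -0.01 -0.09] turn [-0.002 -0.002  0.004] joints [ 0.81  0.24 -0.66  1.87  0.16  1.09 -1.04]
-60 61 x -6.0 11.0 zmax [-73. -62. -58.]
-54 63 x -7.0 13.0 zmax [-73. -55. -51.]
-48 35 x -10.0 14.0 zmax [-65. -53. -51.]
-42 1 x 13.0 13.0 zmax [-55. -55. -55.]
-18 105 x -8.0 12.0 zmax [-54. -35. -29.]
-12 136 x -10.0 17.0 zmax [-32.   3.  10.]
-6 80 x -7.0 18.0 zmax [-28.   6.  12.]
0 40 x -9.0 17.0 zmax [-49.   1.  10.]
6 5 x -6.0 11.0 zmax [-78. -39. -14.]
36 16 x -5.0 14.0 zmax [-68. -56. -52.]
42 112 x -9.0 14.0 zmax [-74. -56. -50.]
48 6 x 8.0 13.0 zmax [-79. -62. -58.]
```

Call:
drive_tool([
  [[0.7,0,0,0,0,0,0],[0.5,0,0,0,0,0,0],[0.46,0,0,0,0,0,0],[0.44,0,0,0,0,0,0],[0.42,0,0,0,0,0,0],[0.41,0,0,0,0,0,0],[0.4,0,0,0,0,0,0],[0.39,0,0,0,0,0,0],[0.38,0,0,0,0,0,0],[0.37,0,0,0,0,0,0],[0.36,0,0,0,0,0,0],[0.3,0,0,0,0,0,0],[0.2,0,0,0,0,0,0],[0.2,0,0,0,0,0,0]],
])

```text
t: 17.85
eef_pos: [0.4872, -0.1504, 0.081]
eef_rot: [0.975, 0.224, 0.001, -0.001]
contact_force: [-0.4, 0.2, 3.3]
finger_gap: 0.362
gripper_force: 59.1
```

Run:
```python
from h import *
s=ctrl.read_state();print(s["eef_pos"],s["contact_force"],s["ft_torque"])
mast("side",[.487,-.1505]);go([.5556,-.2936,s["eef_pos"][2]],R.from_quat(s["eef_rot"]))
```

```text
[ 0.48717087 -0.15042615  0.08101526] [-0.38895228  0.20434928  3.26786981] [-0.14834917  0.15531134 -0.00778254]
side 0.004 87 [ 0.4652 -0.1686  0.0041] [ 0.5076 -0.1246  0.014 ] mean [ 0.4866 -0.1365  0.0098]
side 0.02 95 [ 0.4795 -0.1498  0.0239] [ 0.4963 -0.1391  0.0599] mean [ 0.4888 -0.1438  0.0424]
side 0.06 139 [ 0.4796 -0.1522  0.0602] [ 0.4973 -0.1398  0.1044] mean [ 0.4887 -0.1443  0.0823]
side 0.118 214 [ 0.4702 -0.1693  0.1188] [ 0.5077 -0.121   0.1499] mean [ 0.4893 -0.1351  0.1352]
side 0.15 120 [ 0.4712 -0.1722  0.15  ] [ 0.5104 -0.1205  0.1697] mean [ 0.4947 -0.1452  0.1595]
shift [-0.04  7.93 -0.02] turn [-0.  0. -0.] joints [ 0.81  0.24 -0.66  1.87  0.16  1.09 -1.04]
```

Call:
drive_tool([
  [[0.2,0,0.1,0,0,0,0],[0.2,0,0.2,0,0,0,0],[0.2,0,0.25,0,0,0,0],[0.2,0,0.25,0,0,0,0],[0.2,0,0.25,0,0,0,0],[0.2,0,0.25,0,0,0,0],[0.2,0,0.25,0,0,0,0],[0.2,0,0.25,0,0,0,0],[0.2,0,0.25,0,0,0,0],[0.2,0,0.25,0,0,0,0],[0.2,0,0.25,0,0,0,0],[0.2,0,0.25,0,0,0,0],[0.2,0,0.2,0,0,0,0],[0.2,0,0.1,0,0,0,0]],
])

```text
t: 19.3
eef_pos: [0.5144, -0.2036, 0.0812]
eef_rot: [0.974, 0.224, 0.001, -0.003]
contact_force: [-6.2, 11.4, 14.9]
finger_gap: 0.359
gripper_force: 63.1
```

Run:
```python
from h import *
s=ctrl.read_state();print(s["eef_pos"],s["contact_force"],s["ft_torque"],s["gripper_force"])
mast("side",s["eef_pos"]);go([.5556,-.2936,.081],R.from_quat(s["eef_rot"]))
```

```text
[ 0.51435092 -0.2036322   0.08119014] [-6.24352882 11.37682933 14.92134015] [ 3.36824739  1.75807823 -0.01825107] 63.09585928916931
side 0.004 85 [ 0.492  -0.2228  0.0042] [ 0.5407 -0.1789  0.0139] mean [ 0.5165 -0.1947  0.0106]
side 0.02 111 [ 0.5052 -0.2037  0.0202] [ 0.5257 -0.1887  0.06  ] mean [ 0.5156 -0.1961  0.039 ]
side 0.06 125 [ 0.5065 -0.2046  0.0603] [ 0.5242 -0.1902  0.1043] mean [ 0.5161 -0.1972  0.0833]
side 0.118 188 [ 0.4974 -0.2178  0.118 ] [ 0.535  -0.1743  0.1499] mean [ 0.5164 -0.1882  0.135 ]
side 0.15 111 [ 0.498  -0.2269  0.1502] [ 0.5377 -0.1738  0.17  ] mean [ 0.5218 -0.1987  0.1591]
shift [-0.11  4.95 -0.02] turn [-0.  0.  0.] joints [ 0.83  0.33 -0.62  1.76  0.21  1.12 -0.98]
```

Call:
drive_tool([
  [[0.2,0,0,-0.015,0,0,0],[0.2,0,0.1,-0.01,0,0,0],[0.2,0,0.2,0,0,0,0],[0.2,0,0.2,0,0,0,0],[0.2,0,0.2,0,0,0,0],[0.2,0,0.2,0,0,0,0]],
])

```text
t: 19.95
eef_pos: [0.5218, -0.2199, 0.0812]
eef_rot: [0.974, 0.225, 0.0, -0.003]
contact_force: [-3.6, 6.5, 8.5]
finger_gap: 0.362
gripper_force: 62.2
```

Run:
```python
from h import *
s=ctrl.read_state();print(s["eef_pos"],s["contact_force"],s["ft_torque"],s["gripper_force"])
mast("side",s["eef_pos"]);go([.5556,-.2936,.081],R.from_quat(s["eef_rot"]))
```

```text
[ 0.52181678 -0.21988289  0.08117235] [-3.59713931  6.50468134  8.5135002 ] [2.18339379 1.03033369 0.00363602] 62.16131150722504
side 0.004 89 [ 0.4996 -0.2382  0.0041] [ 0.5464 -0.1903  0.0139] mean [ 0.5217 -0.2068  0.0102]
side 0.02 107 [ 0.513  -0.2198  0.02  ] [ 0.5338 -0.2055  0.06  ] mean [ 0.5234 -0.2127  0.0396]
side 0.06 121 [ 0.5141 -0.2227  0.0606] [ 0.532  -0.2075  0.1041] mean [ 0.5235 -0.2136  0.083 ]
side 0.118 186 [ 0.5047 -0.2344  0.1182] [ 0.543  -0.1903  0.1499] mean [ 0.524  -0.2049  0.1351]
side 0.15 108 [ 0.5052 -0.2421  0.1504] [ 0.5457 -0.1906  0.1699] mean [ 0.5288 -0.2142  0.1592]
shift [-0.09  4.01 -0.01] turn [ 0.    -0.    -0.001] joints [ 0.83  0.36 -0.61  1.72  0.22  1.13 -0.96]
```

Force is down to 8.5 N and the mast is upright and sliding. Continuing with the remaining 4.0 units.

Call:
drive_tool([
  [[0.2,0,0.2,-0.005,0,0,0],[0.2,-0.01,0.2,0,0,0,0],[0.2,-0.01,0.2,0,0,0,0],[0.2,-0.01,0.2,0,0,0,0],[0.2,-0.01,0.2,0,0,0,0],[0.2,-0.01,0.2,0,0,0,0],[0.2,-0.01,0.2,0,0,0,0],[0.2,-0.01,0.2,0,0,0,0],[0.2,-0.01,0.2,0,0,0,0],[0.2,-0.01,0.2,0,0,0,0]],
])

```text
t: 21.0
eef_pos: [0.5378, -0.2567, 0.0812]
eef_rot: [0.974, 0.225, 0.0, -0.003]
contact_force: [-1.7, 7.1, 3.4]
finger_gap: 0.362
gripper_force: 61.6
```

Run:
```python
from h import *
s=ctrl.read_state();print(s["eef_pos"],s["contact_force"],s["ft_torque"],s["gripper_force"])
mast("side",s["eef_pos"]);go([.5556,-.2936,.081],R.from_quat(s["eef_rot"]))
```

```text
[ 0.53784875 -0.25668014  0.08122512] [-1.7113578   7.07083946  3.42389805] [1.61815686 0.64129168 0.00549439] 61.607805490493774
side 0.004 86 [ 0.5156 -0.2759  0.0041] [ 0.5611 -0.2275  0.0137] mean [ 0.5362 -0.2444  0.0103]
side 0.02 94 [ 0.5292 -0.2611  0.02  ] [ 0.5481 -0.243   0.0597] mean [ 0.5388 -0.2493  0.0385]
side 0.06 101 [ 0.5302 -0.2568  0.0601] [ 0.5458 -0.2441  0.105 ] mean [ 0.5387 -0.2493  0.0834]
side 0.118 157 [ 0.5224 -0.2699  0.1191] [ 0.5571 -0.2273  0.15  ] mean [ 0.5398 -0.2401  0.1351]
side 0.15 90 [ 0.5179 -0.2771  0.1502] [ 0.56   -0.2275  0.1694] mean [ 0.5441 -0.2499  0.1588]
shift [ 0.  2. -0.] turn [ 0.001 -0.    -0.001] joints [ 0.84  0.42 -0.59  1.65  0.24  1.15 -0.92]
```

Call:
drive_tool([
  [[0.2,0,0.2,0.003,0,0,0],[0.2,0,0.2,0,0,0,0],[0.2,0,0.2,0,0,0,0],[0.2,0,0.2,0.003,0,0,0],[0.2,0,0.2,0,0,0,0],[0.2,0,0.2,0,0,0,0],[0.2,0,0.2,0,0,0,0],[0.2,0,0.2,0,0,0,0],[0.2,0,0.2,0,0,0,0],[0.2,0,0.12,0,0,0,0],[0.2,0,0,0,0,0,0],[0.2,0,0,0,0,0,0]],
])

```text
t: 22.25
eef_pos: [0.5548, -0.2912, 0.0812]
eef_rot: [0.974, 0.225, 0.001, -0.003]
contact_force: [-2.6, 6.5, 9.1]
finger_gap: 0.355
gripper_force: 62.3
```

Run:
```python
from h import *
s=ctrl.read_state();print(s["eef_pos"],s["contact_force"],s["ft_torque"],s["gripper_force"])
mast("side",s["eef_pos"])
p,d=ctrl.snapshot("side");cv2.imwrite("pics/s6.png",cv2.resize(p[130:250,280:440],None,fx=5,fy=5,interpolation=cv2.INTER_CUBIC))
```

```text
[ 0.55481794 -0.29124073  0.08120496] [-2.59418405  6.46797746  9.05954231] [ 1.89116043  0.88338049 -0.04088077] 62.2805392742157
side 0.004 96 [ 0.5327 -0.3128  0.004 ] [ 0.579  -0.2629  0.0139] mean [ 0.5547 -0.2781  0.0103]
side 0.02 90 [ 0.5463 -0.2878  0.0202] [ 0.5658 -0.2767  0.0598] mean [ 0.5562 -0.2833  0.039 ]
side 0.06 96 [ 0.5493 -0.29    0.0608] [ 0.5632 -0.2798  0.1044] mean [ 0.5562 -0.284   0.0829]
side 0.118 151 [ 0.5386 -0.3051  0.1188] [ 0.5748 -0.2624  0.1499] mean [ 0.5565 -0.2749  0.1352]
side 0.15 89 [ 0.5364 -0.3131  0.1507] [ 0.5802 -0.2614  0.1693] mean [ 0.562  -0.2856  0.1593]
```

View pics/s6.png

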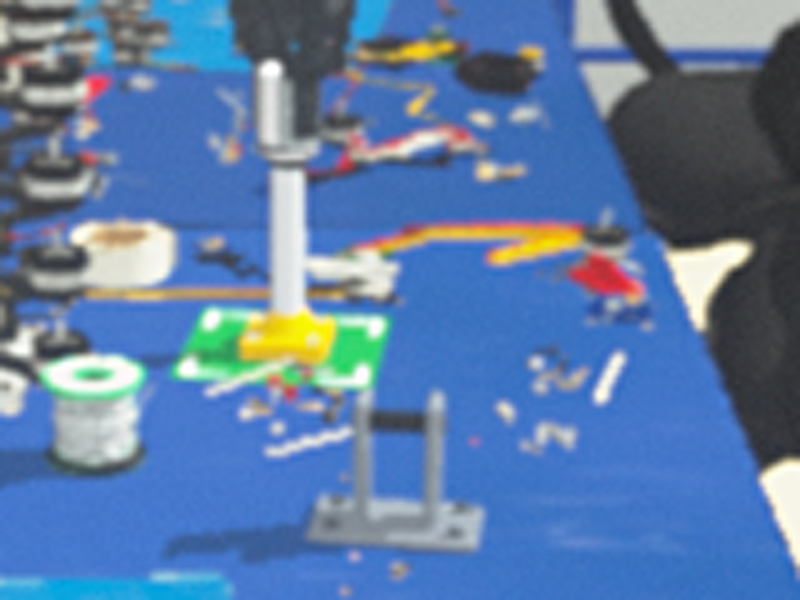

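The mast stands on the green square, foot at (287,338) between the white marks. I release slowly and retreat straight up.

Call:
drive_tool([
  [[0.2,0,0,-0.008,0,0,0],[0.2,0,0,0,0,0,0],[0.37,0,0,0,0,0,0],[0.38,0,0,0,0,0,0],[0.4,0,0,0,0,0,0],[0.43,0,0,0,0,0,0],[0.5,0,0,0,0,0,0],[0.7,0,0,0,0,0,0],[1,0,0,0,0,0,0],[1,0,0,0,0,0,0],[1,0,0,0,0,0,0],[1,0,0,-0.3,0,0,0],[1,0,0,-0.6,0,0,0],[1,0,0,-0.9,0,0,0],[1,0,0,-0.9,0,0,0],[1,0,0,-0.9,0,0,0],[1,0,0,-0.9,0,0,0],[1,0,0,-0.9,0,0,0],[1,0,0,-0.9,0,0,0],[1,0,0,0,0,0,0]],
])

```text
t: 24.35
eef_pos: [0.5559, -0.2944, 0.2108]
eef_rot: [0.975, 0.224, 0.002, 0.0]
contact_force: [0.2, -1.1, 0.2]
finger_gap: 1.003
gripper_force: 0.0
```

Call:
drive_tool([
  [[1,-0.8,0,0,0,0,0],[1,-0.8,0,0,0,0,0],[1,-0.8,0,0,0,0,0],[1,-0.8,0,0,0,0,0],[1,-0.8,0,0,0,0,0],[1,-0.8,0,0,0,0,0],[1,-0.5,0,0,0,0,0],[1,0,0,0,0,0,0]],
])

```text
t: 25.15
eef_pos: [0.4574, -0.3417, 0.207]
eef_rot: [0.975, 0.222, 0.0, -0.001]
contact_force: [0.5, -0.6, -0.5]
finger_gap: 0.999
gripper_force: 0.0
```

Run:
```python
from h import *
c=[.5556,-.2916]
mast("side",c,.035)
p,d=ctrl.snapshot("top");cv2.imwrite("pics/t7.png",cv2.resize(p[160:280,270:440],None,fx=4.7,fy=4.7,interpolation=cv2.INTER_CUBIC))
```

```text
side 0.004 99 [ 0.5327 -0.3118  0.0042] [ 0.5796 -0.2633  0.0137] mean [ 0.5556 -0.2784  0.0098]
side 0.02 87 [ 0.5464 -0.2912  0.0204] [ 0.566  -0.2789  0.0596] mean [ 0.556  -0.2844  0.0393]
side 0.06 96 [ 0.5471 -0.292   0.0602] [ 0.5632 -0.2783  0.1049] mean [ 0.556  -0.2845  0.083 ]
side 0.118 143 [ 0.5416 -0.2925  0.1181] [ 0.5714 -0.2709  0.1495] mean [ 0.5562 -0.2799  0.134 ]
side 0.15 56 [ 0.5418 -0.2973  0.1501] [ 0.5714 -0.2726  0.1598] mean [ 0.5556 -0.2828  0.156 ]
```

View pics/t7.png

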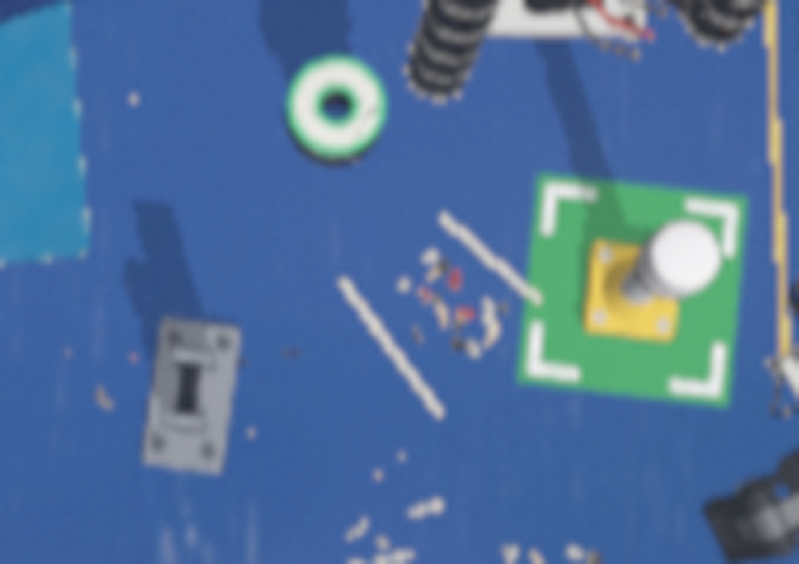

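The foot is centred at (632,290) inside the white marks, upright and untouched. The spool hasn't moved, and the arm is clear.

```bash
python3 -c "
from workcell import ctrl
print(ctrl.job_done())"
```

```text
the job is handed in; nothing more can be done
None
```

The mast was tipped up onto its foot, stood alone for over two seconds, then was slid standing to the centre of the green square; it stands there untouched, the arm never went near the bottle, spool or tape, and the job is handed in at about 25 s.

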